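# Zero the grinder, back off five clicks, close the drawer

## Task

Get the coffee grinder ready for the next brew: turn the plain dial on its top gently clockwise (seen from above) until you feel the burrs touch, without forcing it further, then turn it back counter-clockwise by exactly five clicks. Push the grounds drawer fully home, let go of everything, and leave the other things on the worktop where they are.

Things in the scene. Friction and masses are not known exactly. Their poses are not given: they have to be found in the camera images.
- grinder: Black plastic coffee grinder, fixed on the worktop, 130 mm wide (its y). Origin on the worktop straight under the dial's axis; x points from the drawer front to the hopper at the back, z up. Foot with the drawer bay: x -62 to +190 mm, up to z 92. Burr housing above it: x -50 to +190, flat deck on top at z 200. Round start button on its front at z 150, not used.
- hopper_top (a point): Middle of the black lid of the low clear bean hopper behind the dial: 128 mm behind the dial's axis, 248 mm above the worktop (its small knob reaches 254). The hopper is round, 112 mm diameter at the deck: its nearest edge is 72 mm from the dial's axis.
- dial_grip (a point): Point on the grinder, on the dial's vertical axis at a good height to grip it: 225 mm above the worktop, 25 above the deck. It does not turn with the dial. The dial is a round grey fluted knob, 56 mm diameter, sides from 4 to 33 mm above the deck, grippy knurl, no scale or mark, the same from all sides. Counter-clockwise from above = coarser, clockwise = finer; 18 clicks a turn.
- dial_top (a point): Centre of the dial's aluminium cap, 35 mm above the deck (does not turn). Feel: leaving a click takes 0.1 to 0.13 N m, falling to zero half-way, then the dial is drawn on into the next click as strongly. At the fine end the burrs touch on a click; past it resistance is about 0.25 N m at once and 0.4 by 0.15 rad: go no further. It starts 3 to 6 clicks above touch. Let go between clicks it springs to one.
- burr_gap (a joint): Height of the upper burr carrier inside the grinder, on the dial's fine thread: 0 when the burrs just touch, growing by 0.00002 m (0.02 mm) for each click coarser, negative when the burrs are forced together. The reading's noise (about 0.3 mm) is many times a click, so it is no use for counting: the clicks must be felt.
- grounds_drawer (a joint): How far the grounds drawer stands out, in m: 0 = fully home, up to 0.08. It slides stiffly (about 2 N) out along the grinder's -x and stays where it is left.
- drawer_pull (a point): Middle of the outer (front) face of the aluminium pull of the grounds drawer, 60 mm above the worktop. The pull is a bar 54 wide, 16 high and 31 mm deep on the middle of the black drawer front (124 wide, 20 to 91 mm above the worktop). With the drawer home this point is at x = -99 mm in the grinder's frame.
- tray: Aluminium tray, 190 x 150 mm, rim 14 high, standing beside the grinder; origin under its centre. Leave alone.
- cup_a: White ceramic sini cup without handle, 64 mm diameter, 52 high, on the tray; origin under its centre. Leave alone.
- cup_b: The other sini cup, same size, on the tray. Leave alone.
- spoon_rest: Shallow wooden spoon rest, 200 x 75 x 16 mm, beside the grinder on the other side from the tray; origin under its centre. Leave alone.
- spoon: Wooden spoon, 165 mm long, lying in the spoon rest. Leave alone.
- latch_jar: Glass storage jar with hinged latch lid, 92 mm diameter, 143 high; origin under its centre. Leave alone.
- canister: Green coffee canister with steel lid, 94 mm diameter, 143 high; origin under its centre. Leave alone.

How it is judged:
On the way, in this order (a step that is already met when the one before it is completed fails the run):
1. the dial has been turned finer until the burrs touch (value of joint burr_gap below 4e-06 m), for 0.1 s.
2. the dial has been backed off five clicks (value of joint burr_gap between 9.35e-05 and 0.0001065 m), for 0.2 s.
At the end, for the whole second after the job is handed in: The dial rests on the fifth click coarser than burr touch (within a third of a click: gap 0.0935 to 0.1065 mm) and the grounds drawer is home to within 3 mm (all of step 2 and value of joint grounds_drawer below 0.003 m).
It fails at once if the burrs are forced together: the dial driven 0.15 rad (0.43 click) past burr touch, about 0.4 N m (value of joint burr_gap below -8.7e-06 m).
It fails at once if another thing on the worktop is shifted by more than 20 mm (distance of any of tray, cup_a, cup_b, spoon_rest, spoon, latch_jar, canister from where it was at the start of the episode above 0.02 m).
It also fails if it takes over 72 s, if anything falls off the work surface, if the arm or the gripper's body presses on something with over 40 N, if the wrist force passes 120 N, or if a joint passes its speed limit or range.

## Robot

A 6-joint arm with a two-finger parallel gripper is mounted at the origin on the work surface. World frame = base frame: x ahead of the robot, y to its left, z up, the work surface at z = 0. Lengths are in m, angles in rad, forces in N, time in s.
With the tool pointing down it reaches from about 0.375 to 0.975 m from the base axis. Payload 3.8 kg.
Tool frame: the origin (TCP) lies midway between the tips of the shut fingers; the grasp point (between the pads) lies 19 mm behind it (grip_point_offset is the distance from the TCP to the grasp point, in m); z points along the fingers, y is the line along which they close (so a half turn about z gives the same grasp; the last joint's range is limited). The gripper opens to 85 mm and grips with 20 to 120 N. Pads are 22 mm wide; open, the fingers measure 114 mm over their backs; the gripper's body (76 mm by 85 mm) begins 54 mm behind the grasp point. The pads swing forward as they close: fully open they stand 13 mm farther back than shut.
Start: joints at [-1.359, 0.264, 1.604, -0, 1.274, -0.037], TCP at [0.166, -0.654, 0.231] pointing down, gripper open.
Joint ranges: [-2.63, 2.63], [-0.94, 2.18], [0.31, 2.57], [-1.31, 4.45], [0, 2.66], [-2.55, 2.55]. Speed limits (rad/s): [2.57, 2.57, 3.14, 3.14, 3.14, 3.14].

## Interface

Orientations are given as a unit quaternion [x, y, z, w].
In Python, from workcell import * gives the robot as it stands.
- The arm moves only by the shell command python3 -m pendant 'ROWS' [FORCE]. ROWS is JSON, one flat list of numbers, 7 for each row, row after row: the opening, from -1 (shut) to 1 (fully open), so that 0 is half open, then the shift along the world's x, y, z in m, then the turn, a rotation vector about the world's x, y, z in degrees. A call has 1 to 20 rows; each row is the pose to reach, as a shift and turn from the pose commanded when the call began; what a row does not reach only later rows make up. A row lasts 1/12 s, in which the tool goes at most 41.7 mm and 7.16 degrees, less where a joint would pass 70% of its speed; a pose out of reach is approached as far as the arm can. A call with a gripper value outside its range is refused whole. The fingers move at their own pace and stop on an object; FORCE is the grip in N (left out, the last holds). Time passes only in rows, so rows that repeat a pose let the fingers close. It gives the time, the measured TCP pose, the force, the opening and the grip force at its end, in the units of the state.
- sense(): the state, without advancing time (a new reading comes with each control period).
- capture(name): name is "scene" or "top"; returns the picture (480x640x3 uint8, red, green, blue); there is no depth.
- get_calibration(name): a dict with "fx", "fy", "cx", "cy" (pixels), "D" ([k1, k2, p1, p2, k3] as OpenCV has them; the pictures are not rectified), "R" (3x3) and "t" (3): a world point X has camera coordinates R X + t. Camera axes: x right, y down, z forward; pixel columns grow to the right and rows downward; lengths in m; the calibration is good to about 2 mm. A picture is of the moment at which its call begins. get_calibration takes no time and is no camera call.
- job_done(): hands the job in; it is judged then, once.
The state is a dict: "time_s": time; "q": joint angles; "joint_vel": joint speeds; "effort": joint torques, N m; "tcp_pos": TCP position; "ee_rot": TCP orientation; "contact_force": force on the tool from outside, world axes, zero at the start; "moment": the same for the moment, N m; "finger_gap": finger opening in m; "gripper_force": force on a finger pad.
Only numpy, scipy, OpenCV 4.12 (cv2) and the standard library are available. Lean on these libraries where they do the work, as an engineer would, in place of code of your own. Each camera call takes 0.05 s, during which the arm holds its last target. There are 200 camera calls.

## Working session

There is one attempt and no reset: what is moved stays moved. The work goes in short steps, Python scripts to look and compute and a shell command to move; the robot and the scene stay as the last step left them, time stands still between calls to the robot, and variables do not carry over. Pictures are saved under pics/ and viewed, at most 10 in all, crops included, and the job is handed in when it is done.

```bash
ls; mkdir -p pics; python3 - <<'E'
from workcell import *
import cv2
for n in("scene","top"):
    cv2.imwrite(f"pics/{n}0.png",capture(n)[:,:,::-1])
    c=get_calibration(n);print({k:(v if not hasattr(v,'tolist') else v.tolist()) for k,v in c.items()})
print(sense())
E
```

```text
pics
{'fx': 501.35082914509803, 'fy': 501.35082914509803, 'cx': 317.0565047074717, 'cy': 245.46014010908556, 'D': [-0.12538220681200624, 0.0, 0.0, 0.0, 0.0], 'R': [[-0.6877556764375027, 0.7259116443453355, 0.006664392833862915], [0.6910834768913241, 0.6575136083550607, -0.3001324420913312], [-0.22225156353958822, -0.20181213896036748, -0.953874259571171]], 't': [0.3858581626577185, -0.36982319320458673, 1.5098654724091296]}
{'fx': 611.0965435595131, 'fy': 611.0965435595131, 'cx': 322.31253675083013, 'cy': 226.44132865949678, 'D': [0.03374616820296893, 0.0, 0.0, 0.0, 0.0], 'R': [[0.009877964081954094, -0.9999231805573335, 0.007487243130938793], [-0.9927841236353646, -0.010701760596958963, -0.11943682923489977], [0.1195077808477626, -0.006253423400949166, -0.9928135701190892]], 't': [0.004906965832500313, 0.6055489031054601, 1.6881577584921155]}
{'time_s': 0.1, 'q': array([-1.35888691e+00,  2.64715397e-01,  1.60524580e+00,  3.54802397e-05,
        1.27366637e+00, -3.68994583e-02]), 'joint_vel': array([-3.18261291e-04, -1.40218459e-03, -4.43279930e-03, -2.83850965e-05,
       -3.73783521e-04,  7.36941793e-04]), 'effort': array([-1.42148047e-04, -5.16706109e+01, -3.68590629e+01, -1.74065809e-05,
        6.27579895e-03,  1.24121206e-05]), 'tcp_pos': array([ 0.16609135, -0.65357407,  0.23005666]), 'ee_rot': array([ 9.92271876e-01,  1.24078562e-01, -7.20260744e-05, -1.01504245e-03]), 'contact_force': array([ 0.11089776, -0.37986943, -0.28617778]), 'moment': array([-0.02634716,  0.00127769, -0.00576491]), 'gripper_force': 0.0, 'finger_gap': 0.08566515229661514}
```

View pics/scene0.png

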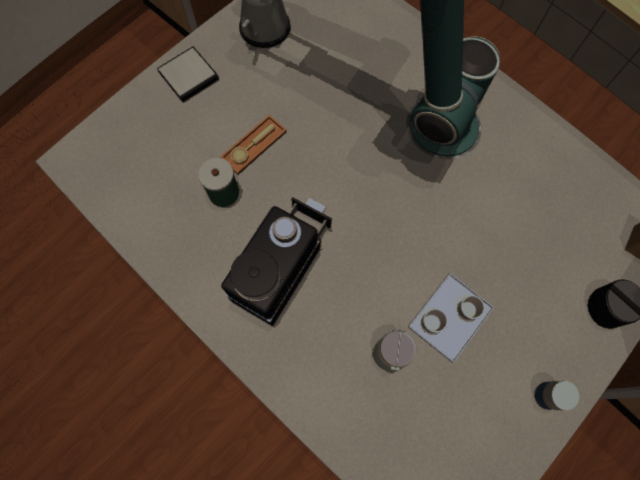

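View pics/top0.png

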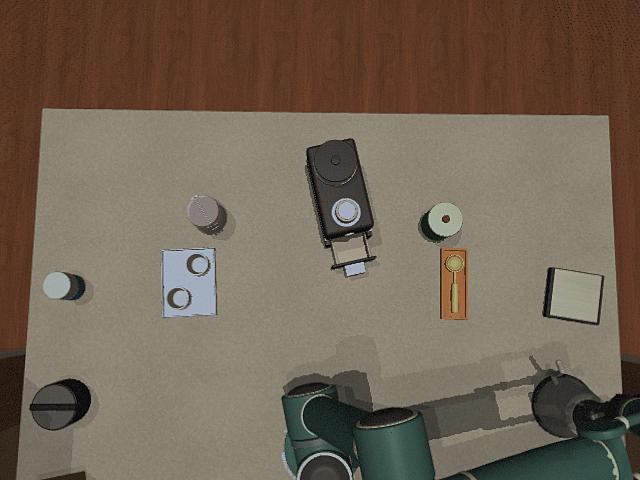

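The scene view shows the grinder with its dial at about (285,230), lid knob at (254,272) and drawer pull at (315,207). In the top view they are at (346,211), (335,160) and (355,268). The drawer is out.

```bash
cat > h.py <<'E'
from workcell import *
import cv2, numpy as np
def ray(n,p):
    c=get_calibration(n);K=np.array([[c['fx'],0,c['cx']],[0,c['fy'],c['cy']],[0,0,1]])
    u=cv2.undistortPoints(np.array([[p]],float),K,np.array(c['D'],float))[0,0]
    R=np.array(c['R']);t=np.array(c['t']);return -R.T@t,R.T@np.array([*u,1.])
def plane(n,p,z):
    o,d=ray(n,p);return o+d*(z-o[2])/d[2]
def tri(ps,pt):
    A=[];b=[]
    for n,p in(("scene",ps),("top",pt)):
        o,d=ray(n,p);d/=np.linalg.norm(d);M=np.eye(3)-np.outer(d,d);A.append(M);b.append(M@o)
    return np.linalg.lstsq(np.vstack(A),np.hstack(b),rcond=None)[0]
E
python3 - <<'E'
from h import *
a=cv2.imread("pics/scene0.png")[170:310,210:350];b=cv2.imread("pics/top0.png")[135:285,280:400]
cv2.imwrite("pics/c.png",np.hstack([cv2.resize(a,(400,400),interpolation=2),cv2.resize(b,(320,400),interpolation=2)]))
print(tri((285,228),(346,209)),tri((254,272),(335,160)),tri((316,205),(355,268)))
for n,p in(("scene",(285,228)),("top",(346,209))):print(plane(n,p,.235))
for n,p in(("scene",(254,272)),("top",(335,160))):print(plane(n,p,.254))
for n,p in(("scene",(316,205)),("top",(355,268))):print(plane(n,p,.068))
E
```

```text
[ 0.62450959 -0.0451306   0.2412942 ] [ 0.7469729  -0.01777344  0.25311227] [ 0.48620441 -0.07758143  0.07953748]
[ 0.62250734 -0.04586566  0.235     ]
[ 0.62616012 -0.04645225  0.235     ]
[ 0.74725554 -0.01782656  0.254     ]
[ 0.74655668 -0.01747329  0.254     ]
[ 0.48200917 -0.07943425  0.068     ]
[ 0.48761457 -0.07958251  0.068     ]
```

View pics/c.png

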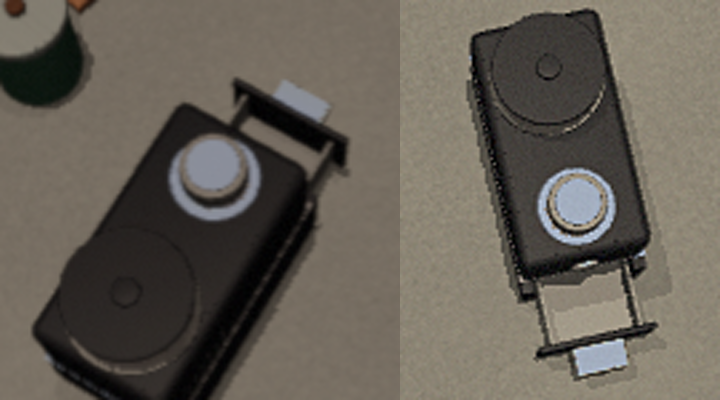

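Dial axis is at about (0.622, -0.0465), yaw is about 13°, and the drawer is about 57 mm out. I'll move above the dial with the finger line at about 40°.

```bash
python3 -m pendant '[1,0.05,0.07,0.05,0,0,6, 1,0.456,0.607,0.07,0,0,116, 1,0.456,0.607,0.07,0,0,116, 1,0.456,0.607,0.07,0,0,116, 1,0.456,0.607,0.07,0,0,116, 1,0.456,0.607,0.07,0,0,116, 1,0.456,0.607,0.07,0,0,116, 1,0.456,0.607,0.07,0,0,116, 1,0.456,0.607,0.07,0,0,116, 1,0.456,0.607,0.07,0,0,116, 1,0.456,0.607,0.07,0,0,116, 1,0.456,0.607,0.07,0,0,116, 1,0.456,0.607,0.07,0,0,116, 1,0.456,0.607,0.07,0,0,116, 1,0.456,0.607,0.07,0,0,116, 1,0.456,0.607,0.07,0,0,116, 1,0.456,0.607,0.07,0,0,116, 1,0.456,0.607,0.07,0,0,116, 1,0.456,0.607,0.07,0,0,116, 1,0.456,0.607,0.07,0,0,116]' 40
python3 -m pendant '[1,0,0,0,0,0,0, 1,0,0,0,0,0,0, 1,0,0,0,0,0,0]'
python3 - <<'E'
from h import *
a=capture("scene")[:,:,::-1];b=capture("top")[:,:,::-1]
a=a[150:310,190:350];b=b[130:290,260:420]
cv2.imwrite("pics/d.png",np.hstack([cv2.resize(a,(400,400),interpolation=2),cv2.resize(b,(400,400),interpolation=2)]))
s=sense();print(s['q'],s['moment'],s['ee_rot'])
E
```

```text
time_s: 1.77
tcp_pos: [0.6239, -0.0437, 0.3006]
ee_rot: [0.419, 0.908, 0.0, -0.0]
contact_force: [0.0, -0.5, 1.0]
finger_gap: 0.0856
gripper_force: 0.0
time_s: 2.02
tcp_pos: [0.6212, -0.0486, 0.3009]
ee_rot: [0.421, 0.907, -0.0, -0.0]
contact_force: [-0.4, 0.6, -0.0]
finger_gap: 0.0854
gripper_force: 0.0
[-1.17927191e-01  1.32413394e-01  1.63207024e+00 -2.76573902e-04
  1.37739780e+00 -8.18441980e-01] [-0.0241698   0.00712368  0.00936341] [ 4.21513929e-01  9.06821906e-01 -1.73973435e-04 -9.48594839e-05]
```

View pics/d.png

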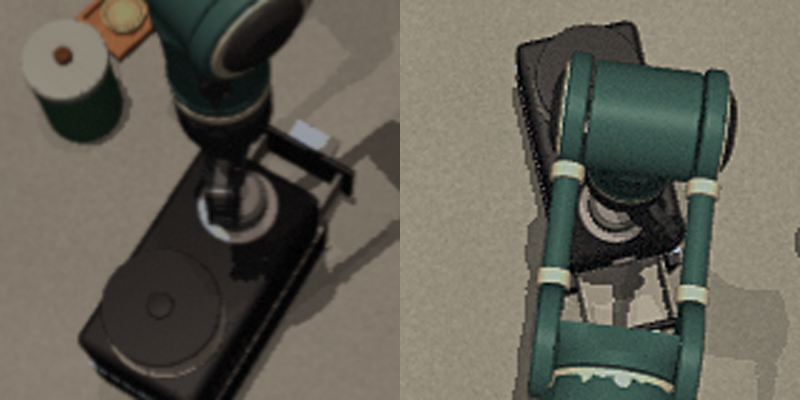

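The arm hides the dial in part, but the gripper stands over it: ring at (237,205) in the scene crop and (612,205) in the top crop. I'll descend, watching the force, then grip.

```bash
python3 -m pendant '[1,0,0,-0.02,0,0,0, 1,0,0,-0.04,0,0,0, 1,0,0,-0.055,0,0,0, 1,0,0,-0.065,0,0,0, 1,0,0,-0.07,0,0,0, 1,0,0,-0.07,0,0,0]'
python3 -m pendant '[1,0,0,-0.01,0,0,0, 1,0,0,-0.02,0,0,0, 1,0,0,-0.028,0,0,0, 1,0,0,-0.028,0,0,0, 1,0,0,-0.028,0,0,0]'
python3 - <<'E'
from h import *
a=capture("scene")[180:290,220:330,::-1]
cv2.imwrite("pics/e.png",cv2.resize(a,(550,550),interpolation=2))
E
```

```text
time_s: 2.62
tcp_pos: [0.6212, -0.0478, 0.23]
ee_rot: [0.421, 0.907, -0.0, -0.001]
contact_force: [0.2, -0.2, -0.3]
finger_gap: 0.0855
gripper_force: 0.0
time_s: 3.03
tcp_pos: [0.6217, -0.0471, 0.2023]
ee_rot: [0.421, 0.907, -0.0, -0.001]
contact_force: [0.1, 0.6, 0.2]
finger_gap: 0.0852
gripper_force: 0.0
```

View pics/e.png

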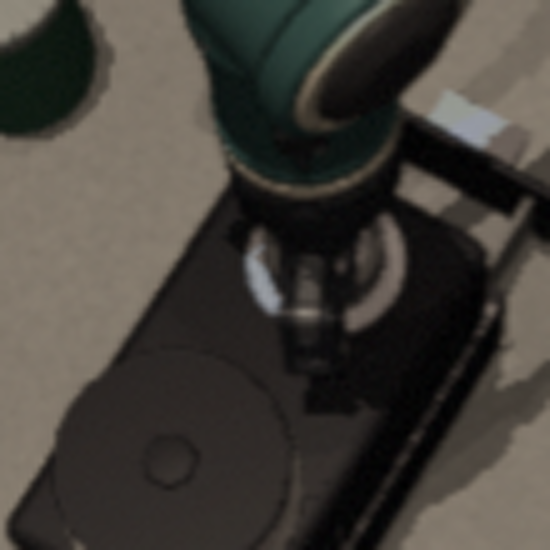

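The gripper straddles the dial, with a finger at about (310,330) in the crop and no contact. Closing with 40 N.

```bash
cat > s.py <<'E'
from h import *
s=sense();e=s['ee_rot'];yaw=2*np.degrees(np.arctan2(e[1],e[0]))-90
print('t %.2f yaw %.2f q6 %.2f'%(s['time_s'],yaw,np.degrees(s['q'][5])),'M',s['moment'].round(3),'F',s['contact_force'].round(1),'gap %.4f gf %.0f'%(s['finger_gap'],s['gripper_force']),s['tcp_pos'].round(4))
E
python3 s.py
python3 -m pendant '[0.3,0,0,0,0,0,0, 0,0,0,0,0,0,0, -0.3,0,0,0,0,0,0, -1,0,0,0,0,0,0, -1,0,0,0,0,0,0, -1,0,0,0,0,0,0, -1,0,0,0,0,0,0, -1,0,0,0,0,0,0]' 40 >/dev/null; python3 s.py
python3 -m pendant '[-1,0,0,0,0,0,0]' >/dev/null; python3 s.py
```

```text
t 3.08 yaw 40.26 q6 -46.88 M [ 0.024 -0.033  0.04 ] F [ 0.2  0.1 -0.2] gap 0.0855 gf 0 [ 0.6221 -0.0471  0.203 ]
t 3.75 yaw 40.27 q6 -46.88 M [-0.733  0.975 -0.048] F [-3.3 -1.6  5.5] gap 0.0550 gf 44 [ 0.6217 -0.0482  0.2047]
t 3.83 yaw 40.27 q6 -46.88 M [-0.655  0.924 -0.005] F [-3.2 -2.2  5.2] gap 0.0546 gf 44 [ 0.6217 -0.0482  0.2047]
```

```bash
P="python3 -m pendant"
$P '[-1,0,0,0,0,0,-3, -1,0,0,0,0,0,-5, -1,0,0,0,0,0,-5]' >/dev/null; python3 s.py
$P '[-1,0,0,0,0,0,-3, -1,0,0,0,0,0,-5, -1,0,0,0,0,0,-5]' >/dev/null; python3 s.py
$P '[-1,0,0,0,0,0,-3, -1,0,0,0,0,0,-5, -1,0,0,0,0,0,-5]' >/dev/null; python3 s.py
$P '[-1,0,0,0,0,0,-3, -1,0,0,0,0,0,-5, -1,0,0,0,0,0,-5]' >/dev/null; python3 s.py
$P '[-1,0,0,0,0,0,-3, -1,0,0,0,0,0,-5, -1,0,0,0,0,0,-5]' >/dev/null; python3 s.py
$P '[-1,0,0,0,0,0,-3, -1,0,0,0,0,0,-5, -1,0,0,0,0,0,-5]' >/dev/null; python3 s.py
$P '[-1,0,0,0,0,0,-3, -1,0,0,0,0,0,-5, -1,0,0,0,0,0,-5]' >/dev/null; python3 s.py
$P '[-1,0,0,0,0,0,-3, -1,0,0,0,0,0,-5, -1,0,0,0,0,0,-5]' >/dev/null; python3 s.py
```

```text
t 4.08 yaw 35.19 q6 -41.80 M [-0.666  0.969  0.071] F [-3.2 -2.1  5.7] gap 0.0546 gf 44 [ 0.6219 -0.0481  0.2047]
t 4.33 yaw 30.20 q6 -36.81 M [-0.547  0.988 -0.032] F [-2.7 -2.2  5.5] gap 0.0545 gf 44 [ 0.6221 -0.048   0.2047]
t 4.58 yaw 25.19 q6 -31.81 M [-0.565  0.922 -0.098] F [-1.3 -0.9  5.7] gap 0.0543 gf 44 [ 0.6223 -0.0479  0.2047]
t 4.83 yaw 20.21 q6 -26.83 M [-0.526  1.001 -0.081] F [-1.4 -0.6  6.1] gap 0.0547 gf 44 [ 0.6224 -0.0478  0.2047]
t 5.08 yaw 15.24 q6 -21.85 M [-0.395  0.948  0.047] F [-1.3 -1.   5.6] gap 0.0547 gf 44 [ 0.6226 -0.0477  0.2047]
t 5.33 yaw 10.25 q6 -16.86 M [-0.439  1.024 -0.042] F [ 1.  -2.3  5.3] gap 0.0549 gf 44 [ 0.6228 -0.0477  0.2047]
t 5.58 yaw 5.23 q6 -11.86 M [-0.351  0.919 -0.076] F [ 2.1 -1.5  4.4] gap 0.0551 gf 44 [ 0.623  -0.0476  0.2047]
t 5.83 yaw 0.26 q6 -6.89 M [-0.292  0.88  -0.095] F [ 1.4 -1.7  5.5] gap 0.0550 gf 44 [ 0.6232 -0.0476  0.2047]
```

```bash
P="python3 -m pendant"
$P '[-1,0,0,0,0,0,-2, -1,0,0,0,0,0,-2]' >/dev/null; python3 s.py
$P '[-1,0,0,0,0,0,-2, -1,0,0,0,0,0,-2]' >/dev/null; python3 s.py
$P '[-1,0,0,0,0,0,-3, -1,0,0,0,0,0,-6, -1,0,0,0,0,0,-6]' >/dev/null; python3 s.py
$P '[-1,0,0,0,0,0,-3, -1,0,0,0,0,0,-6, -1,0,0,0,0,0,-6]' >/dev/null; python3 s.py
$P '[-1,0,0,0,0,0,-2, -1,0,0,0,0,0,-4, -1,0,0,0,0,0,-4]' >/dev/null; python3 s.py
$P '[-1,0,0,0,0,0,-1.5, -1,0,0,0,0,0,-1.5]' >/dev/null; python3 s.py
$P '[-1,0,0,0,0,0,-1.5, -1,0,0,0,0,0,-1.5]' >/dev/null; python3 s.py
$P '[-1,0,0,0,0,0,0]' >/dev/null; python3 s.py
```

```text
t 6.00 yaw -1.70 q6 -4.93 M [-0.281  0.861  0.104] F [ 1.6 -2.1  5.5] gap 0.0552 gf 44 [ 0.6232 -0.0476  0.2047]
t 6.17 yaw -3.70 q6 -2.92 M [-0.189  0.808  0.065] F [ 1.8 -2.1  6.1] gap 0.0551 gf 44 [ 0.6233 -0.0476  0.2047]
t 6.42 yaw -9.73 q6 3.10 M [-0.144  0.706  0.062] F [ 3.9 -2.6  4.8] gap 0.0547 gf 44 [ 0.6236 -0.0476  0.2047]
t 6.67 yaw -15.74 q6 9.10 M [-0.09   0.637 -0.113] F [ 5.3 -3.1  4.8] gap 0.0548 gf 44 [ 0.6239 -0.0476  0.2048]
t 6.92 yaw -19.70 q6 13.05 M [-0.005  0.509 -0.018] F [ 5.4 -2.6  4.7] gap 0.0549 gf 44 [ 0.624  -0.0477  0.2047]
t 7.08 yaw -21.16 q6 14.51 M [0.07  0.534 0.062] F [ 3.8 -2.4  4.6] gap 0.0552 gf 44 [ 0.624  -0.0477  0.2048]
t 7.25 yaw -22.65 q6 16.01 M [0.052 0.497 0.128] F [ 5.8 -3.5  3.9] gap 0.0547 gf 44 [ 0.6241 -0.0477  0.2048]
t 7.33 yaw -22.60 q6 15.96 M [0.025 0.554 0.115] F [ 5.2 -3.1  4.8] gap 0.0551 gf 44 [ 0.624  -0.0477  0.2047]
```

```bash
P="python3 -m pendant"
$P '[-1,0,0,0,0,0,-2, -1,0,0,0,0,0,-2]' >/dev/null; python3 s.py
$P '[-1,0,0,0,0,0,0]' >/dev/null; python3 s.py
```

```text
t 7.50 yaw -24.68 q6 18.03 M [0.017 0.505 0.058] F [ 5.4 -3.6  4.2] gap 0.0548 gf 44 [ 0.6241 -0.0477  0.2047]
t 7.58 yaw -24.61 q6 17.96 M [0.021 0.496 0.05 ] F [ 5.8 -3.6  4.4] gap 0.0551 gf 44 [ 0.6241 -0.0477  0.2047]
```

Falling, so this is a normal click. On to the next at yaw -40.

```bash
P="python3 -m pendant"
$P '[-1,0,0,0,0,0,-3, -1,0,0,0,0,0,-6, -1,0,0,0,0,0,-6]' >/dev/null; python3 s.py
$P '[-1,0,0,0,0,0,-3, -1,0,0,0,0,0,-6, -1,0,0,0,0,0,-6]' >/dev/null; python3 s.py
$P '[-1,0,0,0,0,0,-3, -1,0,0,0,0,0,-3]' >/dev/null; python3 s.py
$P '[-1,0,0,0,0,0,-1.5, -1,0,0,0,0,0,-1.5]' >/dev/null; python3 s.py
$P '[-1,0,0,0,0,0,-1.5, -1,0,0,0,0,0,-1.5]' >/dev/null; python3 s.py
$P '[-1,0,0,0,0,0,0]' >/dev/null; python3 s.py
```

```text
t 7.83 yaw -30.74 q6 24.09 M [ 0.16   0.297 -0.078] F [ 5.8 -3.6  4.7] gap 0.0547 gf 44 [ 0.6245 -0.0479  0.2048]
t 8.08 yaw -36.77 q6 30.10 M [ 0.226  0.172 -0.12 ] F [ 7.1 -3.8  3.7] gap 0.0550 gf 44 [ 0.6247 -0.0479  0.2047]
t 8.25 yaw -39.76 q6 33.09 M [ 0.207  0.15  -0.095] F [ 7.4 -4.9  4. ] gap 0.0550 gf 44 [ 0.6248 -0.048   0.2048]
t 8.42 yaw -41.18 q6 34.51 M [0.24  0.079 0.057] F [ 7.5 -4.5  3.4] gap 0.0549 gf 44 [ 0.6247 -0.0481  0.2047]
t 8.58 yaw -42.67 q6 36.00 M [0.24  0.176 0.078] F [ 7.9 -4.7  2.7] gap 0.0550 gf 44 [ 0.6248 -0.0481  0.2048]
t 8.67 yaw -42.62 q6 35.95 M [0.185 0.079 0.102] F [ 7.2 -5.4  3.2] gap 0.0549 gf 44 [ 0.6248 -0.0481  0.2048]
```

```bash
P="python3 -m pendant"
$P '[-1,0,0,0,0,0,-2, -1,0,0,0,0,0,-2, -1,0,0,0,0,0,-2]' >/dev/null; python3 s.py
$P '[-1,0,0,0,0,0,-3, -1,0,0,0,0,0,-6, -1,0,0,0,0,0,-6]' >/dev/null; python3 s.py
$P '[-1,0,0,0,0,0,-3, -1,0,0,0,0,0,-6, -1,0,0,0,0,0,-6]' >/dev/null; python3 s.py
$P '[-1,0,0,0,0,0,-3, -1,0,0,0,0,0,-3]' >/dev/null; python3 s.py
$P '[-1,0,0,0,0,0,-1.5, -1,0,0,0,0,0,-1.5]' >/dev/null; python3 s.py
$P '[-1,0,0,0,0,0,-1, -1,0,0,0,0,0,-1]' >/dev/null; python3 s.py
$P '[-1,0,0,0,0,0,0]' >/dev/null; python3 s.py
```

```text
t 8.92 yaw -44.63 q6 37.96 M [ 0.205 -0.009  0.113] F [ 7.5 -6.8  2.5] gap 0.0547 gf 44 [ 0.6249 -0.0482  0.2048]
t 9.17 yaw -50.77 q6 44.09 M [ 0.222 -0.124  0.007] F [ 8.  -6.4  3.5] gap 0.0546 gf 44 [ 0.6251 -0.0483  0.2048]
t 9.42 yaw -56.79 q6 50.10 M [ 0.238 -0.359 -0.123] F [ 8.2 -6.9  3.3] gap 0.0546 gf 44 [ 0.6253 -0.0485  0.2048]
t 9.58 yaw -59.77 q6 53.08 M [ 0.133 -0.384 -0.002] F [ 7.1 -6.8  2. ] gap 0.0551 gf 44 [ 0.6254 -0.0486  0.2048]
t 9.75 yaw -61.20 q6 54.51 M [ 0.169 -0.441  0.102] F [ 7.4 -6.5  2.4] gap 0.0548 gf 44 [ 0.6254 -0.0486  0.2048]
t 9.92 yaw -62.17 q6 55.49 M [ 0.159 -0.435  0.112] F [ 8.2 -7.1  1.7] gap 0.0548 gf 44 [ 0.6254 -0.0487  0.2048]
t 10.00 yaw -62.13 q6 55.45 M [ 0.128 -0.518  0.188] F [ 8.7 -7.3  2.2] gap 0.0548 gf 44 [ 0.6254 -0.0487  0.2048]
```

```bash
P="python3 -m pendant"
$P '[-1,0,0,0,0,0,0]' >/dev/null; python3 s.py
$P '[-1,0,0,0,0,0,-1.5, -1,0,0,0,0,0,-1.5]' >/dev/null; python3 s.py
$P '[-1,0,0,0,0,0,0]' >/dev/null; python3 s.py
$P '[-1,0,0,0,0,0,0]' >/dev/null; python3 s.py
```

```text
t 10.08 yaw -62.13 q6 55.45 M [ 0.199 -0.48   0.122] F [ 7.1 -7.   0.9] gap 0.0547 gf 44 [ 0.6254 -0.0487  0.2048]
t 10.25 yaw -63.69 q6 57.01 M [ 0.219 -0.442  0.047] F [ 8.5 -7.1  2.6] gap 0.0549 gf 44 [ 0.6254 -0.0488  0.2048]
t 10.33 yaw -63.64 q6 56.95 M [ 0.218 -0.527  0.068] F [ 7.9 -6.6  1. ] gap 0.0551 gf 44 [ 0.6254 -0.0487  0.2048]
t 10.42 yaw -63.64 q6 56.95 M [ 0.157 -0.489  0.168] F [ 8.3 -7.1  3.4] gap 0.0548 gf 44 [ 0.6254 -0.0487  0.2048]
```

Still an ordinary click. On to yaw -80.

```bash
P="python3 -m pendant"
$P '[-1,0,0,0,0,0,-2, -1,0,0,0,0,0,-2, -1,0,0,0,0,0,-2]' >/dev/null; python3 s.py
$P '[-1,0,0,0,0,0,-3, -1,0,0,0,0,0,-6, -1,0,0,0,0,0,-6]' >/dev/null; python3 s.py
$P '[-1,0,0,0,0,0,-3, -1,0,0,0,0,0,-6, -1,0,0,0,0,0,-6]' >/dev/null; python3 s.py
$P '[-1,0,0,0,0,0,-2, -1,0,0,0,0,0,-2]' >/dev/null; python3 s.py
$P '[-1,0,0,0,0,0,-1, -1,0,0,0,0,0,-1]' >/dev/null; python3 s.py
$P '[-1,0,0,0,0,0,-1, -1,0,0,0,0,0,-1]' >/dev/null; python3 s.py
$P '[-1,0,0,0,0,0,-1, -1,0,0,0,0,0,-1]' >/dev/null; python3 s.py
$P '[-1,0,0,0,0,0,0]' >/dev/null; python3 s.py
$P '[-1,0,0,0,0,0,0]' >/dev/null; python3 s.py
```

```text
t 10.67 yaw -65.65 q6 58.96 M [ 0.14  -0.523  0.088] F [ 9.8 -7.4  1.8] gap 0.0546 gf 44 [ 0.6255 -0.0488  0.2048]
t 10.92 yaw -71.78 q6 65.09 M [ 0.099 -0.72  -0.017] F [ 8.4 -7.7  1.4] gap 0.0550 gf 44 [ 0.6256 -0.0491  0.2048]
t 11.17 yaw -77.80 q6 71.10 M [-0.076 -0.901 -0.165] F [ 9.6 -9.3  0.5] gap 0.0548 gf 44 [ 0.6258 -0.0493  0.2048]
t 11.33 yaw -79.74 q6 73.05 M [-0.062 -0.894 -0.08 ] F [ 7.6 -9.5  0.8] gap 0.0546 gf 44 [ 0.6258 -0.0494  0.2048]
t 11.50 yaw -80.67 q6 73.98 M [-0.035 -0.856  0.087] F [ 9.3 -8.6  1.6] gap 0.0548 gf 44 [ 0.6257 -0.0494  0.2048]
t 11.67 yaw -81.66 q6 74.97 M [-0.057 -0.93   0.267] F [ 8.1 -9.2  1.8] gap 0.0548 gf 44 [ 0.6257 -0.0494  0.2048]
t 11.83 yaw -82.65 q6 75.96 M [-0.108 -0.933  0.3  ] F [ 7.3 -8.6  0.9] gap 0.0550 gf 44 [ 0.6258 -0.0495  0.2048]
t 11.92 yaw -82.62 q6 75.93 M [-0.084 -0.949  0.23 ] F [ 8.5 -9.   1.2] gap 0.0546 gf 44 [ 0.6258 -0.0495  0.2048]
t 12.00 yaw -82.61 q6 75.93 M [-0.121 -0.874  0.217] F [ 7.  -8.9  1.2] gap 0.0551 gf 44 [ 0.6258 -0.0495  0.2048]
```

Burrs touched at yaw about -80.5 (0.25 N m). Now back 100°, counting.

```bash
P="python3 -m pendant"
$P '[-1,0,0,0,0,0,4, -1,0,0,0,0,0,7, -1,0,0,0,0,0,7]' >/dev/null; python3 s.py
$P '[-1,0,0,0,0,0,5, -1,0,0,0,0,0,10, -1,0,0,0,0,0,10]' >/dev/null; python3 s.py
$P '[-1,0,0,0,0,0,5, -1,0,0,0,0,0,10, -1,0,0,0,0,0,10]' >/dev/null; python3 s.py
$P '[-1,0,0,0,0,0,5, -1,0,0,0,0,0,10, -1,0,0,0,0,0,10]' >/dev/null; python3 s.py
$P '[-1,0,0,0,0,0,5, -1,0,0,0,0,0,10, -1,0,0,0,0,0,10]' >/dev/null; python3 s.py
$P '[-1,0,0,0,0,0,5, -1,0,0,0,0,0,10, -1,0,0,0,0,0,10]' >/dev/null; python3 s.py
$P '[-1,0,0,0,0,0,5, -1,0,0,0,0,0,10, -1,0,0,0,0,0,10]' >/dev/null; python3 s.py
$P '[-1,0,0,0,0,0,5, -1,0,0,0,0,0,10, -1,0,0,0,0,0,10]' >/dev/null; python3 s.py
$P '[-1,0,0,0,0,0,5, -1,0,0,0,0,0,10, -1,0,0,0,0,0,10]' >/dev/null; python3 s.py
```

```text
t 12.25 yaw -75.54 q6 68.84 M [ 0.057 -0.828 -0.01 ] F [ 8.7 -9.2  1.1] gap 0.0547 gf 44 [ 0.6257 -0.0492  0.2048]
t 12.50 yaw -65.43 q6 58.74 M [ 0.145 -0.536  0.131] F [ 8.5 -7.7  2.5] gap 0.0551 gf 44 [ 0.6254 -0.0488  0.2048]
t 12.75 yaw -55.45 q6 48.76 M [ 0.297 -0.307  0.022] F [ 8.1 -6.7  1.2] gap 0.0552 gf 44 [ 0.6252 -0.0484  0.2048]
t 13.00 yaw -45.41 q6 38.74 M [ 0.244 -0.001  0.144] F [ 6.7 -5.1  2. ] gap 0.0550 gf 44 [ 0.6249 -0.0482  0.2048]
t 13.25 yaw -35.43 q6 28.76 M [ 0.217  0.209 -0.009] F [ 6.2 -4.6  3.6] gap 0.0549 gf 44 [ 0.6246 -0.0479  0.2048]
t 13.50 yaw -25.39 q6 18.74 M [-0.002  0.429  0.159] F [ 4.5 -3.7  4.4] gap 0.0547 gf 44 [ 0.6242 -0.0478  0.2047]
t 13.75 yaw -15.40 q6 8.76 M [-0.057  0.585 -0.047] F [ 3.5 -2.7  4.7] gap 0.0547 gf 44 [ 0.6238 -0.0477  0.2047]
t 14.00 yaw -5.37 q6 -1.26 M [-0.194  0.762  0.082] F [ 2.5 -2.4  6. ] gap 0.0550 gf 44 [ 0.6234 -0.0476  0.2047]
t 14.25 yaw 4.61 q6 -11.24 M [-0.308  0.848 -0.063] F [ 2.  -1.2  7.6] gap 0.0545 gf 44 [ 0.623  -0.0476  0.2047]
```

```bash
P="python3 -m pendant"
$P '[-1,0,0,0,0,0,5, -1,0,0,0,0,0,10, -1,0,0,0,0,0,10]' >/dev/null; python3 s.py
$P '[-1,0,0,0,0,0,2, -1,0,0,0,0,0,4, -1,0,0,0,0,0,4]' >/dev/null; python3 s.py
$P '[-1,0,0,0,0,0,1, -1,0,0,0,0,0,1]' >/dev/null; python3 s.py
$P '[-1,0,0,0,0,0,0.5, -1,0,0,0,0,0,0.5, -1,0,0,0,0,0,0.5]' >/dev/null; python3 s.py
```

```text
t 14.50 yaw 14.64 q6 -21.26 M [-0.515  0.854  0.099] F [-1.  -2.4  7.4] gap 0.0551 gf 44 [ 0.6226 -0.0477  0.2047]
t 14.75 yaw 18.53 q6 -25.14 M [-0.526  0.855  0.194] F [-1.2 -2.2  6.8] gap 0.0547 gf 44 [ 0.6224 -0.0478  0.2047]
t 14.92 yaw 19.47 q6 -26.08 M [-0.527  0.91   0.041] F [-1.4 -2.   7.2] gap 0.0549 gf 44 [ 0.6224 -0.0478  0.2047]
t 15.17 yaw 19.92 q6 -26.54 M [-0.589  0.915 -0.023] F [-1.  -1.7  8.2] gap 0.0548 gf 44 [ 0.6224 -0.0478  0.2047]
```

On the fifth click, so I'll release, lift, and go in front of the drawer.

```bash
P="python3 -m pendant"
$P '[1,0,0,0,0,0,0, 1,0,0,0,0,0,0, 1,0,0,0,0,0,0, 1,0,0,0,0,0,0, 1,0,0,0,0,0,0, 1,0,0,0,0,0,0, 1,0,0,0,0,0,0, 1,0,0,0,0,0,0, 1,0,0,0,0,0,0]'
python3 s.py
$P '[1,0,0,0.02,0,0,0, 1,0,0,0.05,0,0,0, 1,0,0,0.09,0,0,0, -1,-0.03,-0.01,0.1,0,0,-4, -1,-0.07,-0.02,0.1,0,0,-7, -1,-0.11,-0.03,0.1,0,0,-7, -1,-0.15,-0.04,0.1,0,0,-7, -1,-0.198,-0.047,0.1,0,0,-7, -1,-0.198,-0.047,0.07,0,0,-7, -1,-0.198,-0.047,0.03,0,0,-7, -1,-0.198,-0.047,-0.01,0,0,-7, -1,-0.198,-0.047,-0.05,0,0,-7, -1,-0.198,-0.047,-0.08,0,0,-7, -1,-0.198,-0.047,-0.1,0,0,-7, -1,-0.198,-0.047,-0.1,0,0,-7, -1,-0.198,-0.047,-0.1,0,0,-7]' >/dev/null
python3 s.py
python3 - <<'E'
from h import *
a=capture("scene")[150:310,190:350,::-1];b=capture("top")[130:290,260:420,::-1]
cv2.imwrite("pics/f.png",np.hstack([cv2.resize(a,(400,400),interpolation=2),cv2.resize(b,(400,400),interpolation=2)]))
E
```

```text
time_s: 15.92
tcp_pos: [0.6222, -0.0471, 0.2032]
ee_rot: [0.575, 0.818, 0.0, -0.0]
contact_force: [-0.5, 0.7, -0.3]
finger_gap: 0.0855
gripper_force: 0.0
t 15.92 yaw 19.77 q6 -26.39 M [ 0.028 -0.02   0.004] F [-0.5  0.7 -0.3] gap 0.0855 gf 0 [ 0.6222 -0.0471  0.2032]
t 17.25 yaw 12.75 q6 -28.56 M [-0.017 -0.001 -0.003] F [ 0.6 -0.2  0.2] gap 0.0000 gf 0 [ 0.4232 -0.094   0.1026]
```

View pics/f.png

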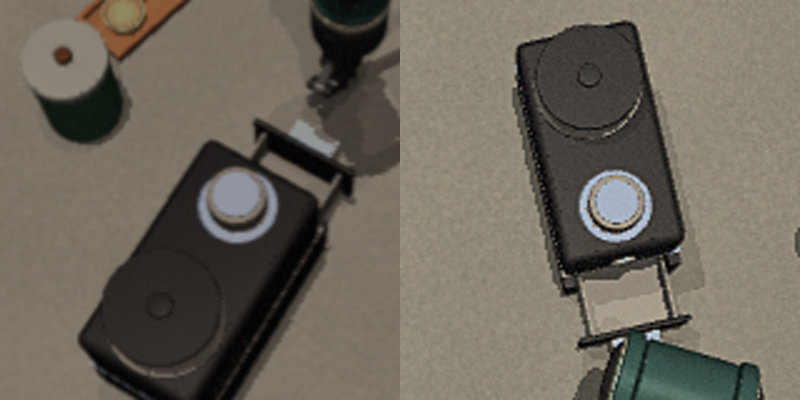

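The gripper is shut, in front of the pull (at about (315,135) in the scene crop). The dial stands free. I'll go down 50 mm and push.

```bash
P="python3 -m pendant"
$P '[-1,0,0,-0.025,0,0,0, -1,0,0,-0.05,0,0,0, -1,0,0,-0.05,0,0,0]' >/dev/null; python3 s.py
$P '[-1,0.02,0.0045,0,0,0,0, -1,0.03,0.007,0,0,0,0, -1,0.04,0.009,0,0,0,0, -1,0.05,0.0115,0,0,0,0, -1,0.06,0.014,0,0,0,0, -1,0.07,0.016,0,0,0,0, -1,0.078,0.018,0,0,0,0, -1,0.078,0.018,0,0,0,0]' >/dev/null; python3 s.py
$P '[-1,0.003,0.0007,0,0,0,0, -1,0.005,0.0012,0,0,0,0, -1,0.005,0.0012,0,0,0,0]' >/dev/null; python3 s.py
$P '[-1,0.002,0.0005,0,0,0,0, -1,0.003,0.0007,0,0,0,0, -1,0.003,0.0007,0,0,0,0]' >/dev/null; python3 s.py
$P '[-1,0.002,0.0005,0,0,0,0, -1,0.002,0.0005,0,0,0,0]' >/dev/null; python3 s.py
```

```text
t 17.60 yaw 12.76 q6 -28.56 M [0.06  0.048 0.035] F [-1.4  0.4 -0.3] gap -0.0003 gf 0 [ 0.4228 -0.0938  0.0519]
t 18.27 yaw 12.78 q6 -24.17 M [ 0.082 -0.044  0.041] F [ 0.  -0.4  1. ] gap -0.0004 gf 0 [ 0.5045 -0.0759  0.0537]
t 18.52 yaw 12.75 q6 -23.95 M [-0.026  0.034 -0.01 ] F [-0.7  0.3 -0.1] gap -0.0000 gf 0 [ 0.5071 -0.0749  0.0531]
t 18.77 yaw 12.75 q6 -23.81 M [ 0.047  0.216 -0.025] F [-0.9 -0.5 -0.8] gap -0.0001 gf 1 [ 0.5098 -0.0742  0.053 ]
t 18.93 yaw 12.75 q6 -23.71 M [-0.016  0.208 -0.009] F [-0.5 -0.1 -1.3] gap 0.0001 gf 1 [ 0.5121 -0.0737  0.0531]
```

```bash
P="python3 -m pendant"
$P '[-1,0.002,0.0005,0,0,0,0, -1,0.002,0.0005,0,0,0,0]' >/dev/null; python3 s.py
$P '[-1,0.002,0.0005,0,0,0,0, -1,0.002,0.0005,0,0,0,0]' >/dev/null; python3 s.py
$P '[-1,0.0015,0.0003,0,0,0,0, -1,0.0015,0.0003,0,0,0,0]' >/dev/null; python3 s.py
python3 - <<'E'
from h import *
a=capture("scene")[150:310,190:350,::-1];b=capture("top")[130:290,260:420,::-1]
cv2.imwrite("pics/g.png",np.hstack([cv2.resize(a,(400,400),interpolation=2),cv2.resize(b,(400,400),interpolation=2)]))
E
```

```text
t 19.10 yaw 12.77 q6 -23.61 M [-0.203  0.711 -0.02 ] F [-5.3 -1.1  2. ] gap 0.0000 gf 2 [ 0.5132 -0.0734  0.053 ]
t 19.27 yaw 12.81 q6 -23.51 M [-0.573  1.569  0.014] F [-9.9 -4.3  6.2] gap 0.0001 gf 6 [ 0.5134 -0.0734  0.053 ]
t 19.43 yaw 12.81 q6 -23.45 M [-0.712  1.984  0.053] F [-15.2  -4.3  10.7] gap -0.0002 gf 6 [ 0.5133 -0.0733  0.0528]
```

View pics/g.png

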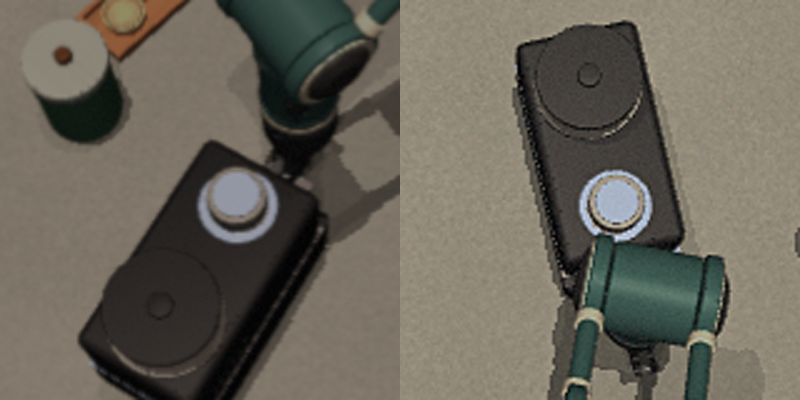

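Hard stop where expected (99 + 14 mm), and in the picture the drawer front is no longer proud of the housing. I'll back off, lift and verify.

```bash
P="python3 -m pendant"
$P '[-1,-0.02,-0.0045,0,0,0,0, -1,-0.05,-0.0115,0,0,0,0, -1,-0.08,-0.018,0,0,0,0, -1,-0.08,-0.018,0.04,0,0,0, -1,-0.08,-0.03,0.08,0,0,0, -1,-0.08,-0.07,0.12,0,0,0, -1,-0.08,-0.11,0.14,0,0,0, -1,-0.08,-0.15,0.14,0,0,0, -1,-0.08,-0.19,0.14,0,0,0, -1,-0.08,-0.19,0.14,0,0,0, -1,-0.08,-0.19,0.14,0,0,0]' >/dev/null; python3 s.py
python3 - <<'E'
from h import *
a=capture("scene")[:,:,::-1];b=capture("top")[130:290,260:420,::-1]
cv2.imwrite("pics/i.png",np.hstack([cv2.resize(a[150:310,190:350],(400,400),interpolation=2),cv2.resize(b,(400,400),interpolation=2)]))
E
```

```text
t 20.45 yaw 12.52 q6 -46.52 M [-0.02  -0.015 -0.047] F [-0.1 -0.1  0.1] gap -0.0005 gf 0 [ 0.4386 -0.266   0.1944]
```

View pics/i.png

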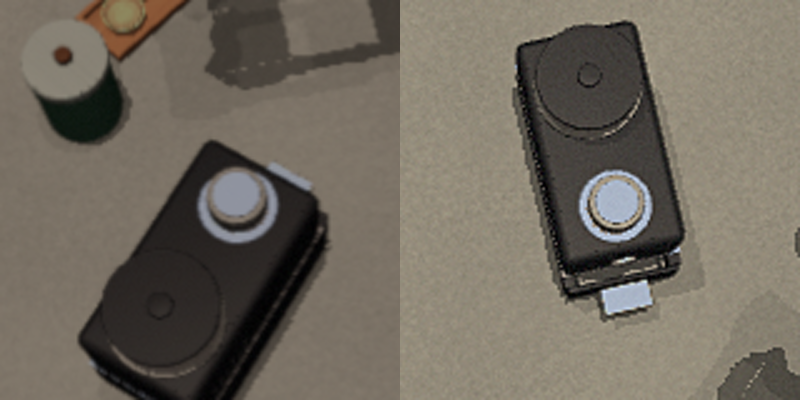

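The drawer is flush, with its pull at (627,298) in the top crop, and the neighbouring things haven't moved. Handing in.

```bash
python3 -c "
from workcell import *
print(job_done())"
```

```text
the job is handed in; nothing more can be done
None
```

I turned the dial clockwise until I felt the burrs touch (about 0.25 N m), then backed it off five felt clicks. I pushed the drawer to its hard stop, let go of everything and handed the job in at about 20.5 s; no pass/fail verdict came back.

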